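Hang the strainer basket in the wash tank, hard by its stop

TASK

Hook the small-parts basket by its bent lip over the rim of the wash tank's wall nearest the robot, so that it hangs inside the tank, at first well clear (65 mm or more) of the stop clamped to that rim. Then, keeping the lip seated on the rim, bring it along to the stop, pressing the sprung feeler pin in until the basket bears on the sleeve behind it, and hold it there for a second with a light push of about 8 N, never more than 20 N. Leave the basket hanging there with the pin still pushed in, be gentle with the tank, and leave the disc, bottle and spanner alone.

Things in the scene. Friction and masses are not known exactly. Their poses are not given: they have to be found in the camera images.
- tank: Empty grey rectangular wash tank, open on top, fixed to the bench: 220 mm (its x) by 300 mm (its y) by 110 mm high, walls 6 mm thick. Origin at the centre of its underside; z up; its -x side is the wall nearest the robot, whose rim takes the basket; y runs along that rim, to the left as seen from the robot.
- rim (a point): Middle of the top edge of the tank's nearest (-x) wall, at mid-thickness, 110 mm above the bench; same axes as the tank. The wall is 6 mm thick in x; the floor inside is 6 mm above the bench.
- stop: Steel block clamped firmly on the nearest rim, right of its middle, a different place each time: 22 mm along the rim, 49 mm across it (15 mm outside to 34 mm inside mid-wall), standing 8 mm above the rim top, 40 mm below it inside. Carries the brass sleeve and pin. Origin as stop_face, axes as the tank.
- stop_face (a point): The block's flat left (+y) face, at rim-top height at mid-wall, axes as the tank. From this face a brass sleeve 18 mm thick juts out to +y inside the tank (axis 20 mm inside mid-wall, 24 mm below the rim top), by 6 to 46 mm: set differently each time and not measured, so find it by feel. It is tight and does not slip. The 10 mm feeler pin stands 6 mm out of its end.
- feeler (a joint): How far the sprung feeler pin is pushed into its sleeve, m: 0 when free, 0.006 fully in, flush with the sleeve's end. Its spring is soft (0.3 to 0.6 N), less than the friction that holds the hanging basket; behind it the sleeve is rigid.
- basket: Aluminium strainer basket, loose, 0.25 to 0.5 kg, standing upright on the bench at the start. Box 60 mm (x) by 84 mm (y) by 60 mm high; origin at the centre of its underside, z up. Its back plate (3 mm thick, outer face at x = -30 mm) rises to z = 85 mm and is bent over outward (-x) and down into a lip. With its axes matching the tank's, it hangs right. Centre of mass near the middle, some 50 mm up.
- lip (a point): On the basket, axes as the basket: middle of the lip's underside (x -34.5, y 0, z 82 mm from the basket's origin); comes to lie on the rim's top. Slot 9 mm wide (x -39 to -30), flange 3 mm thick down to z = 65 mm, then flared outward to x = -46 mm (lowest z 60 mm). Lip and box are both 84 mm wide in y: the box's flat right side, 42 mm to the -y side of this point, meets the pin.
- grip (a point): On the basket, axes as the basket: centre of the hold of the black grip block, 130 mm above the basket's underside over its middle. The block is 14 mm thick in y, 34 mm long in x, and spans z = 104 to 150 mm, on a strap 20 mm wide in y.
- flap_disc: Brown abrasive disc, 115 mm across, 12 mm thick, lying on the bench. Origin at the centre of its underside. Leave alone.
- oil_bottle: White bottle, 56 mm across, 170 mm high, standing. Origin at the centre of its underside. Leave alone.
- spanner: Steel open-ended spanner, 170 mm long, lying on the bench. Leave alone.
Things that resemble listed ones, but are neither listed nor needed, are in the scene too. What is shaped like the basket but brown, orange or purple is not meant.

How it is judged:
By the outcome, as a careful person would: the job done as asked, in the order asked, and still so for the second after the job is handed in, with the robot touching nothing.
It also fails if it takes over 54 s, if anything falls off the work surface, if the arm or the gripper's body presses on something with over 40 N, if the wrist force passes 120 N, or if a joint passes its speed limit or range.

ROBOT

A 7-joint arm with a two-finger parallel gripper is mounted at the origin on the work surface. World frame = base frame: x ahead of the robot, y to its left, z up, the work surface at z = 0. Lengths are in m, angles in rad, forces in N, time in s.
With the tool pointing down it reaches from about 0.4 to 0.9 m from the base axis. Payload 5.6 kg.
Tool frame: the origin (TCP) lies midway between the tips of the shut fingers; the grasp point (between the pads) lies 19 mm behind it (env.grip_depth is the distance from the TCP to the grasp point, in m); z points along the fingers, y is the line along which they close (so a half turn about z gives the same grasp; the last joint's range is limited). The gripper opens to 92 mm and grips with 3 to 60 N. Pads are 20 mm wide; open, the fingers measure 128 mm over their backs; the gripper's body (75 mm by 189 mm) begins 69 mm behind the grasp point.
Start: joints at [1.244, 0.468, -0.012, 1.603, 0.006, 1.071, -0.056], TCP at [0.182, -0.624, 0.215] pointing down, gripper open.
Joint ranges: [-2.53, 2.53], [-0.31, 2.02], [-1.57, 1.55], [0.28, 2.44], [-1.29, 4.43], [0.15, 1.84], [-2.92, 2.92]. Speed limits (rad/s): [2.57, 2.57, 3.14, 3.14, 3.14, 3.14, 3.14].

INTERFACE

Orientations are given as [roll, pitch, yaw] about the fixed x, y, z axes, in that order (R = Rz(yaw) Ry(pitch) Rx(roll)).
In Python, from workcell import env, eyes, close_job gives the robot as it stands.
- The arm moves only by the tool arm_command, never from a script. Its argument "commands" is a list of rows, each an object of numbers: "x", "y", "z": the shift along the tool's x, y, z in mm; "twist": the turn about the tool's z in rad; "grip": the closure, from 0 (fully open) to 1 (shut). In form: [{"x": .., "y": .., "z": .., "twist": .., "grip": ..}, ...]. A call has exactly 8 rows; each row is the pose to reach, as a shift and turn from the pose commanded when the call began, along the tool's axes at that moment; what a row does not reach only later rows make up. A row lasts 1/10 s, in which the tool goes at most 50 mm and 8.59 degrees, less where a joint would pass 70% of its speed; a pose out of reach is approached as far as the arm can. A call with a gripper value outside its range is refused whole. The fingers move at their own pace and stop on an object; "newtons" is the grip in N (left out, the last holds). Time passes only in rows, so rows that repeat a pose let the fingers close, or fill a call up. It gives the time, the measured TCP pose, the force, the opening and the grip force at its end, in the units of the state.
- env.get_state(): the state, without advancing time (a new reading comes with each control period).
- eyes.grab_frame(name): name is "side" or "top" or "wrist"; returns the picture (420x560x3 uint8, blue, green, red); there is no depth.
- eyes.get_calibration(name): a dict with "intrinsics" (3x3 intrinsics, pixels), "view" (4x4, takes a point from world to camera coordinates). Camera axes: x right, y down, z forward; pixel columns grow to the right and rows downward; lengths in m; the calibration is good to about 2 mm. A picture is of the moment at which its call begins: read the wrist's pose just before it. get_calibration takes no time and is no camera call; for the wrist camera it gives the pose at the moment of the call.
- close_job(): hands the job in; it is judged then, once.
The state is a dict: "time_s": time; "joints": joint angles; "joint_velocities": joint speeds; "effort": joint torques, N m; "tool_pos": TCP position; "ee_rot": TCP orientation; "ft_force": force on the tool from outside, world axes, zero at the start; "ft_torque": the same for the moment, N m; "finger_gap": opening from 0.0 (shut) to 1.0 (fully open); "gripper_force": force on a finger pad.
Only numpy, scipy, OpenCV 4.12 (cv2) and the standard library are available. Lean on these libraries where they do the work, as an engineer would, in place of code of your own. Each camera call takes 0.05 s, during which the arm holds its last target. There are 200 camera calls.

## Working session

There is one attempt and no reset: what is moved stays moved. The work goes in short steps, Python scripts to look and compute and a tool call to move; the robot and the scene stay as the last step left them, time stands still between calls to the robot, and variables do not carry over. Pictures are saved under pics/ and viewed, at most 13 in all, crops included, and the job is handed in when it is done.

Besides the shell and the picture viewer there is one more tool, called after "Call:" as name([rows], argument=value, ...), one row to a line, values as JSON. arm_command: Moves the arm, as the interface text tells. Its arguments: {"type":"object","properties":{"commands":{"type":"array"},"newtons":{"type":"number"}},"required":["commands"]}

```bash
mkdir -p pics; python3 - <<'E'
from workcell import env, eyes
import cv2,numpy as np
s=env.get_state();print(s)
for n in("side","top"):
    cv2.imwrite(f"pics/{n}0.png",eyes.grab_frame(n));c=eyes.get_calibration(n);print(n,np.round(c["intrinsics"],1).tolist(),np.round(c["view"],4).tolist())
E
```

```text
{'time_s': 0.0, 'joints': array([ 1.24398742,  0.46837103, -0.01156549,  1.60358367,  0.00595609,
        1.07140258, -0.05631275]), 'joint_velocities': array([-3.72258598e-04,  7.60997543e-04,  1.20711052e-03, -5.95767897e-04,
        7.63828148e-05,  4.76803813e-05, -4.46158256e-04]), 'effort': array([-1.22981933e-04, -5.20568097e+01, -1.26285272e-02, -2.43748981e+01,
       -5.66493860e-02,  1.73612282e-02,  1.28441329e-04]), 'tool_pos': array([ 0.18177425, -0.62347749,  0.21366085]), 'ee_rot': array([-3.13986534e+00,  1.00161400e-04,  2.83677674e-01]), 'ft_force': array([ 1.07621685, -0.84237628,  0.048311  ]), 'ft_torque': array([ 0.0411021 , -0.04408051,  0.02067062]), 'gripper_force': 0.0, 'finger_gap': 1.001916161092218}
side [[379.8, 0.0, 281.6], [0.0, 379.8, 212.6], [0.0, 0.0, 1.0]] [[0.7941, -0.6074, 0.0202, -0.3546], [-0.38, -0.5221, -0.7635, 0.3309], [0.4743, 0.5987, -0.6454, 0.533], [0.0, 0.0, 0.0, 1.0]]
top [[535.6, 0.0, 281.9], [0.0, 535.6, 196.6], [0.0, 0.0, 1.0]] [[0.0264, -0.9997, 0.0015, 0.108], [-0.9943, -0.0264, -0.1029, 0.554], [0.1029, 0.0012, -0.9947, 1.052], [0.0, 0.0, 0.0, 1.0]]
```

View pics/top0.png

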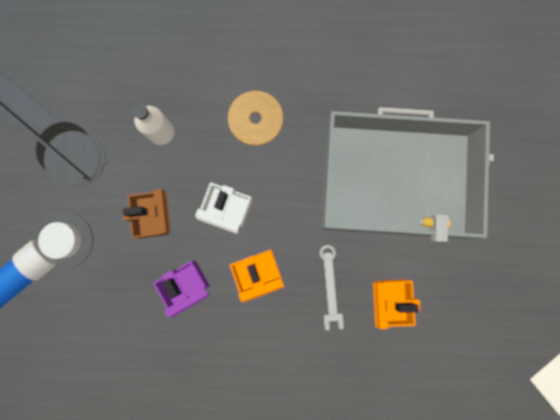

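View pics/side0.png

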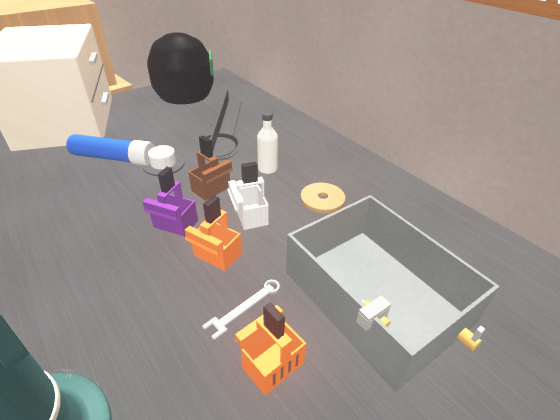

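Top view: white basket at about (223,207), tank with near rim along row ~232, stop at (441,228). Zooming on these for details.

```bash
python3 - <<'E'
import cv2,numpy as np
t=cv2.imread("pics/top0.png");s=cv2.imread("pics/side0.png")
def c(im,x,y,w,h):return cv2.resize(im[y:y+h,x:x+w],(400,300),interpolation=cv2.INTER_CUBIC)
a=np.vstack([np.hstack([c(t,183,177,80,60),c(t,400,187,100,75)]),np.hstack([c(s,200,155,100,75),c(t,310,177,80,60)])])
cv2.imwrite("pics/z1.png",a)
E
```

```text
(no output)
```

View pics/z1.png

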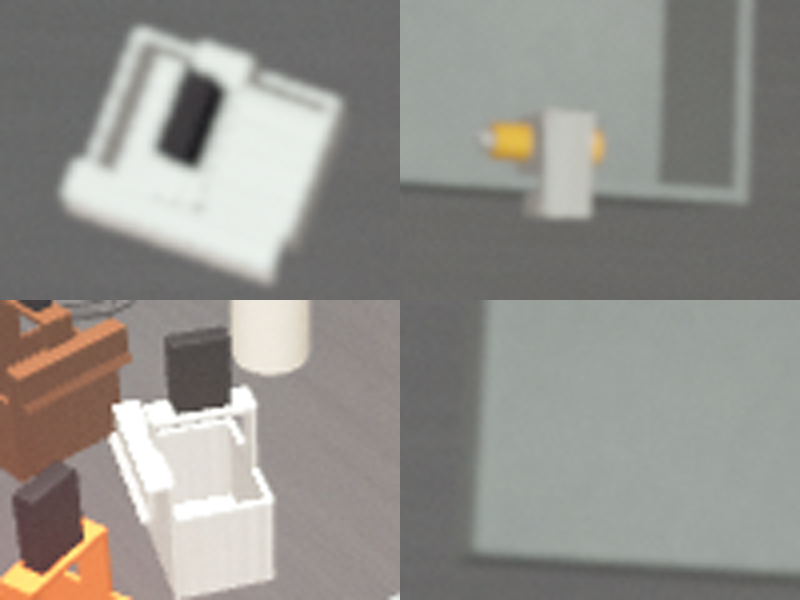

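```bash
cat > h.py <<'E'
import numpy as np, cv2
from workcell import env, eyes
from scipy.optimize import minimize, least_squares
def P(c,X):
    X=np.atleast_2d(X); q=X@c["view"][:3,:3].T+c["view"][:3,3]
    p=q@np.array(c["intrinsics"]).T; return p[:,:2]/p[:,2:]
def pl(pose,X):
    x,y,a=pose[:3]; R=np.array([[np.cos(a),-np.sin(a),0],[np.sin(a),np.cos(a),0],[0,0,1]])
    return np.atleast_2d(X)@R.T+[x,y,pose[3] if len(pose)>3 else 0]
def box(a,b): return np.array([[x,y,z] for x in(a[0],b[0]) for y in(a[1],b[1]) for z in(a[2],b[2])])/1e3
BODY=[box((-30,-42,0),(30,42,60)),box((-42,-42,65),(-27,42,85)),box((-30,-42,0),(-27,42,85)),
  np.array([[x,y,z] for y in(-42,42) for x,z in((-42,65),(-39,65),(-46,60),(-44,60))])/1e3]
GRIP=[box((-17,-7,104),(17,7,150))]
def mask(c,pose,boxes,S=4):
    m=np.zeros((420*S,560*S),np.uint8)
    for b in boxes: cv2.fillConvexPoly(m,cv2.convexHull(((P(c,pl(pose,b))+.5)*S).round().astype(np.int32)),1)
    return cv2.resize(m.astype(np.float32),(560,420),interpolation=cv2.INTER_AREA)
E
python3 - <<'E'
from h import *
E={}
cs={n:eyes.get_calibration(n) for n in("top","side")}
ims={n:cv2.imread(f"pics/{n}0.png") for n in cs}
for n in cs: cs[n]={k:np.array(v) for k,v in cs[n].items()}
print({n:(-c["view"][:3,:3].T@c["view"][:3,3]).round(3) for n,c in cs.items()})
win={"top":(180,170,80,75),"side":(215,150,62,82)}
W,K={}, {}
for n,(x,y,w,h) in win.items():
    im=ims[n].astype(int); r=np.zeros((420,560),bool); r[y:y+h,x:x+w]=1
    # exclude neighbours
    sat=im.max(2)-im.min(2)
    W[n]=(r&(im.min(2)>125)&(sat<40)).astype(np.uint8)
    if n=="side": W[n][:178,257:]=0
    nl,l,st,_=cv2.connectedComponentsWithStats(W[n]); W[n]=(l==1+st[1:,4].argmax()).astype(np.float32)
    K[n]=(r&(im.max(2)<50)).astype(np.float32)
    print(n,W[n].sum(),K[n].sum())
def cost(p,only=None):
    e=0
    for n in cs:
        g=mask(cs[n],p,GRIP); b=np.maximum(mask(cs[n],p,BODY),0)*(1-g)
        # body white pixels outside, plus grip region
        e+=np.abs(b-W[n])[W[n]+b>0].clip(0,1).sum()*(1 if n=="top" else .5)
        e+=2*np.abs(g-K[n])[g+K[n]>0].sum()*(1 if n=="top" else 1)
    return e
best=None
for a in(-.3,-.4,-.5):
    r=minimize(cost,[.55,.22,a],method="Nelder-Mead",options=dict(initial_simplex=np.array([[.55,.22,a],[.52,.22,a],[.55,.19,a],[.55,.22,a+.2]]),xatol=1e-4,fatol=.1)) if 0 else None
# initial from pixel of grip centre at z .15
def ray(c,uv,z):
    d=c["view"][:3,:3].T@np.linalg.solve(c["intrinsics"],[*uv,1]); o=-c["view"][:3,:3].T@c["view"][:3,3]
    return o+d*(z-o[2])/d[2]
g=ray(cs["top"],(221,201),.14); print("grip init",g)
x0=np.array([g[0],g[1],-.38])
r=minimize(cost,x0,method="Nelder-Mead",options=dict(initial_simplex=x0+np.vstack([np.zeros(3),np.diag([.015,.015,.15])]),xatol=1e-4,fatol=.1))
print("basket",r.x,r.fun,cost(x0))
# tank
C=np.array([[-.11,.15,.11],[-.11,-.15,.11],[.11,.15,.11],[.11,-.15,.11]])
uv=np.array([[324.2,227.6],[486.8,237.5],[331,113],[490,121.5]])
t=least_squares(lambda p:(P(cs["top"],pl(p,C))-uv).ravel(),[.5,-.2,0]); print("tank",t.x,t.fun.round(1))
rim=pl(t.x,[-.107,0,.11])[0]; print("rim",rim)
# side check overlay
o=ims["side"].copy()
for q in P(cs["side"],pl(t.x,C)): cv2.circle(o,tuple(q.round().astype(int)),1,(0,0,255),-1)
o2=ims["top"].copy()
for n,im in(("side",o),("top",o2)):
    for b in BODY+GRIP: cv2.polylines(im,[cv2.convexHull(P(cs[n],pl(r.x,b)).round().astype(np.int32))],1,(0,0,255))
for q in P(cs["top"],pl(t.x,C)): cv2.circle(o2,tuple(q.round().astype(int)),1,(0,0,255),-1)
cv2.imwrite("pics/ov.png",np.vstack([np.hstack([cv2.resize(o[150:240,200:320],(400,300)),cv2.resize(o2[170:245,180:280],(400,300))]),np.hstack([cv2.resize(o[190:400,270:550],(400,300)),cv2.resize(o2[95:245,310:510],(400,300))])]))
# stop: top face at z .118 : left/right edges at zoom px
for u in((435.6,227),(448,227),(421,222)): print(u,(ray(cs["top"],u,.118 if u[0]>425 else .086)-rim).round(4))
np.savez("fit.npz",b=r.x,t=t.x)
E
```

```text
{'top': array([0.44 , 0.121, 1.103]), 'side': array([ 0.154, -0.362,  0.604])}
top 1801.0 27.0
side 3288.0 0.0
grip init [0.52849499 0.2323112  0.14      ]
basket [ 0.53226929  0.23521581 -0.3211016 ] 2268.75 2423.0625
tank [ 0.59087003 -0.11235666 -0.03468484] [ 0.7  0.4 -0.   0.4  0.  -0.9 -0.7  0.1]
rim [ 0.48393438 -0.10864612  0.11      ]
(435.6, 227) [ 0.0091 -0.0529  0.008 ]
(448, 227) [ 0.0097 -0.0757  0.008 ]
(421, 222) [ 0.0195 -0.0343 -0.024 ]
```

View pics/ov.png

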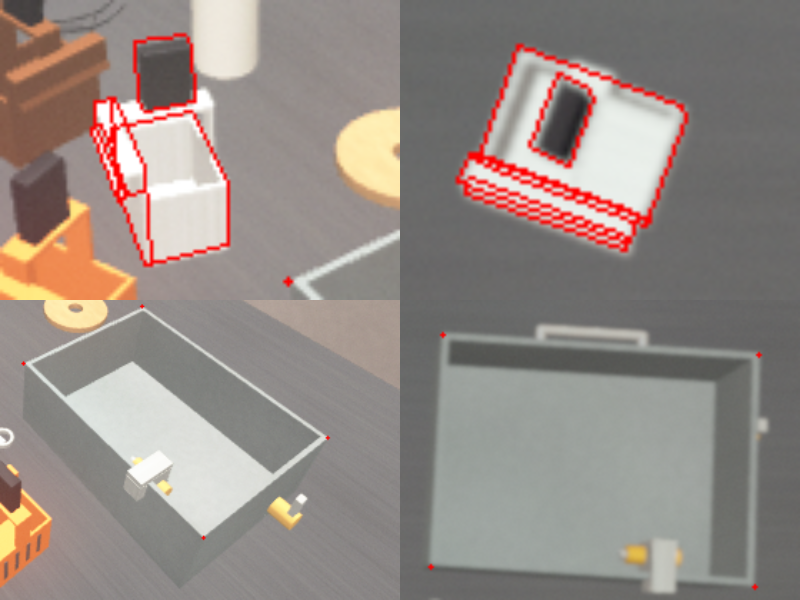

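```bash
cat >> h.py <<'E'
def go(start,yaw0,*tg):
    "targets (x,y,z,yaw) -> tool-frame shift mm, twist"
    R=np.array([[np.cos(yaw0),np.sin(yaw0),0],[np.sin(yaw0),-np.cos(yaw0),0],[0,0,-1]])
    for t in tg: print((1e3*R.T@(np.array(t[:3])-start)).round(1), round(-(t[3]-yaw0),3))
def st():
    s=env.get_state(); print(round(s["time_s"],2),s["tool_pos"].round(4),s["ee_rot"].round(3),"F",s["ft_force"].round(2),"T",s["ft_torque"].round(2),round(s["finger_gap"],3),s["gripper_force"]); return s
E
python3 - <<'E'
from h import *
s=st(); go(np.array([.182,-.624,.215]),.2837,(.48,-.25,.26,-.02),(.532,.235,.22,-.321))
E
```

```text
0.1 [ 0.1818 -0.6235  0.2138] [-3.14   0.     0.284] F [-0.06 -0.08  0.17] T [0.01 0.02 0.03] 0.996 0.0
[ 390.8 -275.6  -45. ] 0.304
[ 576.5 -726.7   -5. ] 0.605
```

Call:
arm_command([
  {"x": 25,"y": -17,"z": -20,"twist": 0.03,"grip": 0},
  {"x": 65,"y": -46,"z": -40,"twist": 0.08,"grip": 0},
  {"x": 106,"y": -75,"z": -45,"twist": 0.13,"grip": 0},
  {"x": 147,"y": -104,"z": -45,"twist": 0.17,"grip": 0},
  {"x": 188,"y": -133,"z": -45,"twist": 0.21,"grip": 0},
  {"x": 229,"y": -162,"z": -45,"twist": 0.25,"grip": 0},
  {"x": 270,"y": -191,"z": -45,"twist": 0.29,"grip": 0},
  {"x": 310,"y": -220,"z": -45,"twist": 0.3,"grip": 0},
])

```text
time_s: 0.9
tool_pos: [0.4164, -0.3273, 0.2595]
ee_rot: [3.142, 0.0, -0.017]
ft_force: [1.4, -0.3, -0.4]
finger_gap: 1.001
gripper_force: 0.0
```

```bash
python3 - <<'E'
from h import *
s=st(); go(np.array(s["tool_pos"]),s["ee_rot"][2],(.5,0,.26,-.2),(.532,.235,.22,-.321))
E
```

```text
0.9 [ 0.4164 -0.3273  0.2595] [ 3.142  0.    -0.017] F [ 1.44 -0.34 -0.43] T [-0.02 -0.02 -0.03] 1.001 0.0
[  77.9 -328.7   -0.5] 0.183
[ 105.8 -564.2   39.5] 0.304
```

Call:
arm_command([
  {"x": 10,"y": -47,"z": 0,"twist": 0.03,"grip": 0},
  {"x": 20,"y": -94,"z": 0,"twist": 0.07,"grip": 0},
  {"x": 30,"y": -140,"z": 0,"twist": 0.11,"grip": 0},
  {"x": 40,"y": -187,"z": 0,"twist": 0.15,"grip": 0},
  {"x": 50,"y": -233,"z": 0,"twist": 0.19,"grip": 0},
  {"x": 60,"y": -280,"z": 0,"twist": 0.22,"grip": 0},
  {"x": 70,"y": -327,"z": 0,"twist": 0.26,"grip": 0},
  {"x": 80,"y": -373,"z": 0,"twist": 0.3,"grip": 0},
])

```text
time_s: 1.7
tool_pos: [0.5015, 0.0444, 0.2595]
ee_rot: [3.141, -0.0, -0.318]
ft_force: [-0.3, -0.2, 0.3]
finger_gap: 0.999
gripper_force: 0.0
```

Call:
arm_command([
  {"x": 24,"y": -35,"z": 4,"twist": 0,"grip": 0},
  {"x": 46,"y": -71,"z": 10,"twist": 0,"grip": 0},
  {"x": 68,"y": -107,"z": 16,"twist": 0,"grip": 0},
  {"x": 84,"y": -142,"z": 24,"twist": 0,"grip": 0},
  {"x": 84,"y": -165,"z": 34,"twist": 0,"grip": 0},
  {"x": 84,"y": -174,"z": 40,"twist": 0,"grip": 0},
  {"x": 84,"y": -174,"z": 40,"twist": 0,"grip": 0},
  {"x": 84,"y": -174,"z": 40,"twist": 0,"grip": 0},
])

```text
time_s: 2.5
tool_pos: [0.6353, 0.1804, 0.2196]
ee_rot: [3.14, 0.0, -0.317]
ft_force: [0.6, -0.3, 0.9]
finger_gap: 1.004
gripper_force: 0.0
```

```bash
python3 - <<'E'
from h import *
s=st(); b=np.load("fit.npz")["b"]; go(np.array(s["tool_pos"]),s["ee_rot"][2],(b[0],b[1],.111,b[2]))
c={k:np.array(v) for k,v in eyes.get_calibration("wrist").items()}
im=eyes.grab_frame("wrist")
for q in BODY+GRIP: cv2.polylines(im,[cv2.convexHull(P(c,pl(b,q)).clip(-2000,2000).round().astype(np.int32))],1,(0,0,255))
print((-c["view"][:3,:3].T@c["view"][:3,3]).round(3), c["view"][2,:3].round(3))
cv2.imwrite("pics/w1.png",im)
E
```

```text
2.5 [0.6353 0.1804 0.2196] [ 3.14   0.    -0.317] F [ 0.58 -0.3   0.89] T [-0.    0.    0.01] 1.004 0.0
[-115.   -19.9  108.6] 0.004
[0.711 0.156 0.388] [-0.273  0.087 -0.958]
```

View pics/w1.png

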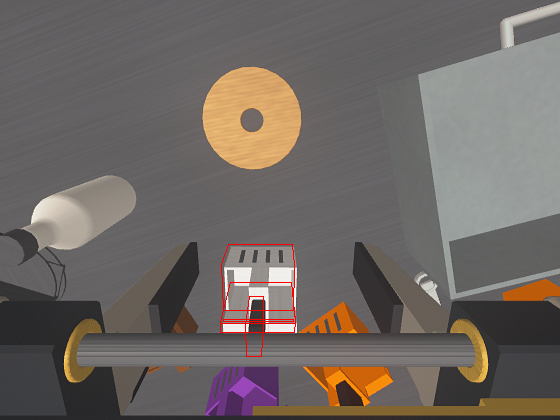

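The wrist overlay fits the white basket well (about (258,290)). I have drifted off sideways, so I correct above it, then descend.

Call:
arm_command([
  {"x": -30,"y": -5,"z": 0,"twist": 0,"grip": 0},
  {"x": -70,"y": -12,"z": 0,"twist": 0,"grip": 0},
  {"x": -105,"y": -18,"z": 0,"twist": 0,"grip": 0},
  {"x": -115,"y": -20,"z": 10,"twist": 0,"grip": 0},
  {"x": -115,"y": -20,"z": 35,"twist": 0,"grip": 0},
  {"x": -115,"y": -20,"z": 70,"twist": 0,"grip": 0},
  {"x": -115,"y": -20,"z": 100,"twist": 0,"grip": 0},
  {"x": -115,"y": -20,"z": 109,"twist": 0,"grip": 0},
])

```text
time_s: 3.35
tool_pos: [0.5316, 0.2337, 0.1079]
ee_rot: [3.138, 0.003, -0.319]
ft_force: [-0.1, -0.9, 0.1]
finger_gap: 1.002
gripper_force: 0.0
```

Call:
arm_command([
  {"x": 0,"y": 0,"z": 0,"twist": 0,"grip": 0.4},
  {"x": 0,"y": 0,"z": 0,"twist": 0,"grip": 0.6},
  {"x": 0,"y": 0,"z": 0,"twist": 0,"grip": 0.8},
  {"x": 0,"y": 0,"z": 0,"twist": 0,"grip": 1},
  {"x": 0,"y": 0,"z": 0,"twist": 0,"grip": 1},
  {"x": 0,"y": 0,"z": 0,"twist": 0,"grip": 1},
  {"x": 0,"y": 0,"z": 0,"twist": 0,"grip": 1},
  {"x": 0,"y": 0,"z": 0,"twist": 0,"grip": 1},
], newtons=30)

```text
time_s: 4.15
tool_pos: [0.5325, 0.2366, 0.1106]
ee_rot: [3.142, 0.0, -0.316]
ft_force: [-0.2, 0.0, -0.4]
finger_gap: 0.324
gripper_force: 0.0
```

```bash
python3 - <<'E'
from h import *
s=st(); t=np.load("fit.npz")["t"]
for y in(.085,):
    h=pl(t,[-.0725+.003,y,0])[0]; print(h)
    go(np.array(s["tool_pos"]),s["ee_rot"][2],(h[0],h[1],.28,t[2]),(h[0],h[1],.139,t[2]))
E
```

```text
4.15 [0.5325 0.2366 0.1106] [ 3.142  0.    -0.316] F [-0.2   0.04 -0.39] T [0.06 0.01 0.02] 0.324 0.0
[ 0.52435945 -0.02499767  0.        ]
[  73.6  251.2 -169.4] -0.282
[ 73.6 251.2 -28.4] -0.282
```

Fingers still closing; wait, then lift.

Call:
arm_command([
  {"x": 0,"y": 0,"z": 0,"twist": 0,"grip": 1},
  {"x": 0,"y": 0,"z": 0,"twist": 0,"grip": 1},
  {"x": 0,"y": 0,"z": 0,"twist": 0,"grip": 1},
  {"x": 0,"y": 0,"z": 0,"twist": 0,"grip": 1},
  {"x": 0,"y": 0,"z": -5,"twist": 0,"grip": 1},
  {"x": 0,"y": 0,"z": -15,"twist": 0,"grip": 1},
  {"x": 0,"y": 0,"z": -25,"twist": 0,"grip": 1},
  {"x": 0,"y": 0,"z": -30,"twist": 0,"grip": 1},
], newtons=40)

```text
time_s: 4.95
tool_pos: [0.5333, 0.2371, 0.1423]
ee_rot: [-3.14, -0.002, -0.316]
ft_force: [0.3, -0.2, -2.8]
finger_gap: 0.154
gripper_force: 40.0
```

Call:
arm_command([
  {"x": 0,"y": 0,"z": -15,"twist": 0,"grip": 1},
  {"x": 0,"y": 0,"z": -40,"twist": 0,"grip": 1},
  {"x": 0,"y": 0,"z": -70,"twist": 0,"grip": 1},
  {"x": 3,"y": 10,"z": -100,"twist": -0.02,"grip": 1},
  {"x": 8,"y": 28,"z": -120,"twist": -0.04,"grip": 1},
  {"x": 16,"y": 55,"z": -130,"twist": -0.07,"grip": 1},
  {"x": 24,"y": 82,"z": -130,"twist": -0.11,"grip": 1},
  {"x": 32,"y": 110,"z": -130,"twist": -0.15,"grip": 1},
])

```text
time_s: 5.75
tool_pos: [0.5287, 0.1213, 0.2722]
ee_rot: [-3.141, -0.002, -0.164]
ft_force: [0.5, 0.4, -2.4]
finger_gap: 0.147
gripper_force: 40.0
```

```bash
python3 - <<'E'
from h import *
s=st(); t=np.load("fit.npz")["t"]
h=pl(t,[-.0725+.003,.085,0])[0]; go(np.array(s["tool_pos"]),s["ee_rot"][2],(h[0],h[1],.27,t[2]))
E
```

```text
5.75 [0.5287 0.1213 0.2722] [-3.141e+00 -2.000e-03 -1.640e-01] F [ 0.45  0.43 -2.4 ] T [ 0.02  0.03 -0.03] 0.147 39.99609410762787
[ 19.6 145.1   2.2] -0.129
```

Call:
arm_command([
  {"x": 4,"y": 28,"z": 0,"twist": -0.03,"grip": 1},
  {"x": 8,"y": 56,"z": 0,"twist": -0.06,"grip": 1},
  {"x": 12,"y": 84,"z": 0,"twist": -0.09,"grip": 1},
  {"x": 16,"y": 112,"z": 0,"twist": -0.12,"grip": 1},
  {"x": 19,"y": 135,"z": 0,"twist": -0.13,"grip": 1},
  {"x": 20,"y": 144,"z": 0,"twist": -0.13,"grip": 1},
  {"x": 20,"y": 145,"z": 5,"twist": -0.13,"grip": 1},
  {"x": 20,"y": 145,"z": 15,"twist": -0.13,"grip": 1},
])

```text
time_s: 6.55
tool_pos: [0.525, -0.023, 0.256]
ee_rot: [-3.141, -0.002, -0.035]
ft_force: [0.3, 0.7, -3.3]
finger_gap: 0.15
gripper_force: 40.0
```

```bash
python3 - <<'E'
from h import *
s=st(); t=np.load("fit.npz")["t"]
h=pl(t,[-.0725+.003,.085,0])[0]; go(np.array(s["tool_pos"]),s["ee_rot"][2],(h[0],h[1],.139,t[2]))
p=s["tool_pos"]; b=[p[0],p[1],s["ee_rot"][2],p[2]-.111]
T=[box((-110,-150,0),(110,150,110)),box((-104,-144,109.9),(104,144,110))]
out=[]
for n in("top","side","wrist"):
    c={k:np.array(v) for k,v in eyes.get_calibration(n).items()}; im=eyes.grab_frame(n)
    cv2.imwrite(f"pics/{n}2.png",im)
    for q in BODY+GRIP: cv2.polylines(im,[cv2.convexHull(P(c,pl(b,q)).clip(-2000,2000).round().astype(np.int32))],1,(0,0,255))
    for q in T[1:]: cv2.polylines(im,[cv2.convexHull(P(c,pl(t,q)).clip(-3000,3000).round().astype(np.int32))],1,(0,255,0))
    out.append(im)
a=np.vstack([np.hstack([cv2.resize(out[0][90:285,260:520],(400,300)),cv2.resize(out[1][120:390,200:560],(400,300))]),np.hstack([cv2.resize(out[2],(400,300)),cv2.resize(out[2][210:420,140:420],(400,300))])])
cv2.imwrite("pics/o2.png",a)
E
```

```text
6.55 [ 0.525 -0.023  0.256] [-3.141e+00 -2.000e-03 -3.500e-02] F [ 0.26  0.72 -3.27] T [ 0.05 -0.02 -0.03] 0.15 39.99533772468567
[ -0.5   2.1 117. ] -0.001
```

View pics/o2.png

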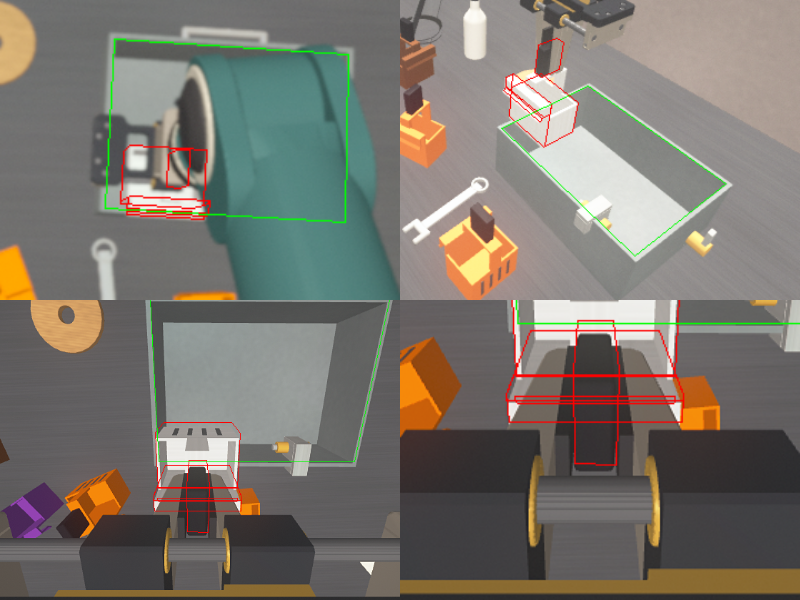

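Overlay: the held basket matches its predicted outline within a few px in side view (~(541,110)), over the rim. I lower to just above the rim and look again.

Call:
arm_command([
  {"x": 0,"y": 2,"z": 15,"twist": 0,"grip": 1},
  {"x": 0,"y": 2,"z": 35,"twist": 0,"grip": 1},
  {"x": 0,"y": 2,"z": 55,"twist": 0,"grip": 1},
  {"x": 0,"y": 2,"z": 66,"twist": 0,"grip": 1},
  {"x": 0,"y": 2,"z": 72,"twist": 0,"grip": 1},
  {"x": 0,"y": 2,"z": 74,"twist": 0,"grip": 1},
  {"x": 0,"y": 2,"z": 74,"twist": 0,"grip": 1},
  {"x": 0,"y": 2,"z": 74,"twist": 0,"grip": 1},
])

```text
time_s: 7.5
tool_pos: [0.525, -0.0262, 0.1823]
ee_rot: [3.142, -0.001, -0.036]
ft_force: [0.3, 0.0, -2.8]
finger_gap: 0.15
gripper_force: 40.0
```

```bash
python3 - <<'E'
from h import *
s=st(); t=np.load("fit.npz")["t"]
p=s["tool_pos"]; b=[p[0],p[1],s["ee_rot"][2],p[2]-.111]
q=pl([-0,0,-t[2]],np.array(p)-[t[0],t[1],0])[0]; print("tcp in tank",q)
out=[]
for n in("side","wrist"):
    c={k:np.array(v) for k,v in eyes.get_calibration(n).items()}; im=eyes.grab_frame(n)
    cv2.imwrite(f"pics/{n}3.png",im); raw=im.copy()
    X=P(c,pl(b,np.array([[-30,42,60],[30,42,60],[30,42,0],[-30,-42,60],[30,-42,60],[30,-42,0],[-46,-42,60],[-42,-42,85]])/1e3)); print(n,X.round(1).tolist())
    for k in BODY+GRIP: cv2.polylines(im,[cv2.convexHull((P(c,pl(b,k))*16).clip(-30000,30000).round().astype(np.int32))],1,(0,0,255),1,16,4)
    for z in(((-110,-150,109.9),(110,150,110)),((-104,-144,109.9),(104,144,110))): cv2.polylines(im,[cv2.convexHull((P(c,pl(t,box(*z)))*16).clip(-50000,50000).round().astype(np.int32))],1,(0,255,0),1,16,4)
    out+=[raw,im]
f=lambda i,x,y,w,h:cv2.resize(i[y:y+h,x:x+w],(400,300),interpolation=cv2.INTER_CUBIC)
cv2.imwrite("pics/o3.png",np.vstack([np.hstack([f(i,270,180,120,90) for i in out[:2]]),np.hstack([f(i,180,180,200,150) for i in out[2:]])]))
E
```

```text
7.5 [ 0.525  -0.0262  0.1823] [ 3.142e+00 -1.000e-03 -3.600e-02] F [ 0.25  0.   -2.79] T [ 0.01 -0.03  0.04] 0.15 39.995099902153015
tcp in tank [-0.06885809  0.08386533  0.18233057]
side [[299.2, 230.7], [324.3, 218.6], [321.5, 241.2], [329.3, 258.8], [355.2, 244.6], [350.5, 267.5], [322.1, 262.8], [325.3, 251.4]]
wrist [[220.8, 264.0], [216.6, 187.5], [228.6, 172.6], [330.4, 264.0], [334.6, 187.4], [322.5, 172.6], [329.4, 282.6], [335.6, 295.7]]
```

View pics/o3.png

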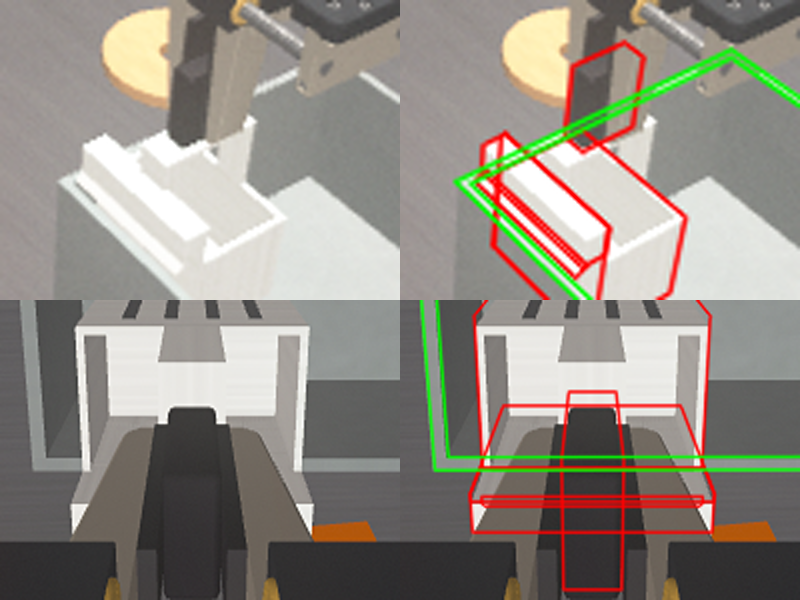

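Wrist and side overlays agree within ~1–1.5 px for both basket and rim, so the flare lies just outside the rim. Lowering slowly.

Call:
arm_command([
  {"x": 0,"y": 0,"z": 8,"twist": 0,"grip": 1},
  {"x": 0,"y": 0,"z": 16,"twist": 0,"grip": 1},
  {"x": 0,"y": 0,"z": 21,"twist": 0,"grip": 1},
  {"x": -0.5,"y": 0,"z": 23,"twist": 0,"grip": 1},
  {"x": -1.5,"y": 0,"z": 25,"twist": 0,"grip": 1},
  {"x": -2.5,"y": 0,"z": 27,"twist": 0,"grip": 1},
  {"x": -2.5,"y": 0,"z": 28,"twist": 0,"grip": 1},
  {"x": -2.5,"y": 0,"z": 28,"twist": 0,"grip": 1},
])

```text
time_s: 8.4
tool_pos: [0.5224, -0.0261, 0.1537]
ee_rot: [-3.141, -0.001, -0.036]
ft_force: [1.2, 0.7, -4.0]
finger_gap: 0.154
gripper_force: 40.0
```

Call:
arm_command([
  {"x": -0.5,"y": 0,"z": 2,"twist": 0,"grip": 1},
  {"x": -0.5,"y": 0,"z": 4,"twist": 0,"grip": 1},
  {"x": -0.5,"y": 0,"z": 6,"twist": 0,"grip": 1},
  {"x": -0.5,"y": 0,"z": 8,"twist": 0,"grip": 1},
  {"x": -0.5,"y": 0,"z": 10,"twist": 0,"grip": 1},
  {"x": -0.5,"y": 0,"z": 11,"twist": 0,"grip": 1},
  {"x": -0.5,"y": 0,"z": 12,"twist": 0,"grip": 1},
  {"x": -0.5,"y": 0,"z": 12,"twist": 0,"grip": 1},
])

```text
time_s: 9.2
tool_pos: [0.5222, -0.0261, 0.1418]
ee_rot: [-3.141, -0.002, -0.036]
ft_force: [5.1, 0.7, 0.0]
finger_gap: 0.151
gripper_force: 40.0
```

Call:
arm_command([
  {"x": 0,"y": 0,"z": 0.5,"twist": 0,"grip": 1},
  {"x": 0,"y": 0,"z": 1,"twist": 0,"grip": 1},
  {"x": 0,"y": 0,"z": 1.5,"twist": 0,"grip": 1},
  {"x": 0,"y": 0,"z": 2,"twist": 0,"grip": 1},
  {"x": 0,"y": 0,"z": 2,"twist": 0,"grip": 1},
  {"x": 0,"y": 0,"z": 2,"twist": 0,"grip": 1},
  {"x": 0,"y": 0,"z": 2,"twist": 0,"grip": 1},
  {"x": 0,"y": 0,"z": 2,"twist": 0,"grip": 1},
])

```text
time_s: 10.0
tool_pos: [0.5223, -0.0261, 0.1399]
ee_rot: [-3.141, -0.002, -0.036]
ft_force: [5.3, -0.3, 0.1]
finger_gap: 0.151
gripper_force: 40.0
```

```bash
python3 - <<'E'
from h import *
s=st(); t=np.load("fit.npz")["t"]
print(pl([0,0,-t[2]],s["tool_pos"]-[t[0],t[1],0])[0])
E
```

```text
10.0 [ 0.5223 -0.0261  0.1399] [-3.141e+00 -2.000e-03 -3.600e-02] F [ 5.31 -0.31  0.1 ] T [ 0.07 -1.31 -0.14] 0.151 40.00021040439606
[-0.07156711  0.08380257  0.13989956]
```

Call:
arm_command([
  {"x": 0.5,"y": 0,"z": 0,"twist": 0,"grip": 1},
  {"x": 1,"y": 0,"z": 0,"twist": 0,"grip": 1},
  {"x": 1,"y": 0,"z": 0,"twist": 0,"grip": 1},
  {"x": 1,"y": 0,"z": 0,"twist": 0,"grip": 1},
  {"x": 1,"y": 0,"z": 0,"twist": 0,"grip": 1},
  {"x": 1,"y": 0,"z": 0,"twist": 0,"grip": 1},
  {"x": 1,"y": 0,"z": 0,"twist": 0,"grip": 1},
  {"x": 1,"y": 0,"z": 0,"twist": 0,"grip": 1},
])

```text
time_s: 10.8
tool_pos: [0.5223, -0.0262, 0.1395]
ee_rot: [3.142, 0.0, -0.036]
ft_force: [2.9, 0.2, -1.7]
finger_gap: 0.146
gripper_force: 40.0
```

```bash
python3 - <<'E'
from h import *
s=st()
E
```

```text
10.8 [ 0.5223 -0.0262  0.1395] [ 3.142  0.    -0.036] F [ 2.92  0.23 -1.66] T [ 0.15 -1.08 -0.14] 0.146 40.001201033592224
```

Call:
arm_command([
  {"x": 0.5,"y": 0,"z": 0,"twist": 0,"grip": 1},
  {"x": 1,"y": 0,"z": 0,"twist": 0,"grip": 1},
  {"x": 1.3,"y": 0,"z": 0,"twist": 0,"grip": 1},
  {"x": 1.3,"y": 0,"z": 0.5,"twist": 0,"grip": 1},
  {"x": 1.3,"y": 0,"z": 1,"twist": 0,"grip": 1},
  {"x": 1.3,"y": 0,"z": 1,"twist": 0,"grip": 1},
  {"x": 1.3,"y": 0,"z": 1,"twist": 0,"grip": 1},
  {"x": 1.3,"y": 0,"z": 1,"twist": 0,"grip": 1},
])

```text
time_s: 11.6
tool_pos: [0.5231, -0.0263, 0.1383]
ee_rot: [3.141, 0.001, -0.036]
ft_force: [0.3, 0.2, -3.1]
finger_gap: 0.15
gripper_force: 40.0
```

```bash
python3 - <<'E'
from h import *
s=st()
E
```

```text
11.6 [ 0.5231 -0.0263  0.1383] [ 3.141e+00  1.000e-03 -3.600e-02] F [ 0.34  0.25 -3.11] T [ 0.05 -0.01 -0.  ] 0.15 39.995083808898926
```

Call:
arm_command([
  {"x": 0,"y": 0,"z": 0.5,"twist": 0,"grip": 1},
  {"x": 0,"y": 0,"z": 1,"twist": 0,"grip": 1},
  {"x": 0,"y": 0,"z": 1.5,"twist": 0,"grip": 1},
  {"x": 0,"y": 0,"z": 2,"twist": 0,"grip": 1},
  {"x": 0,"y": 0,"z": 2,"twist": 0,"grip": 1},
  {"x": 0,"y": 0,"z": 2,"twist": 0,"grip": 1},
  {"x": 0,"y": 0,"z": 2,"twist": 0,"grip": 1},
  {"x": 0,"y": 0,"z": 2,"twist": 0,"grip": 1},
])

```text
time_s: 12.4
tool_pos: [0.5236, -0.0263, 0.1375]
ee_rot: [3.141, 0.0, -0.037]
ft_force: [-2.8, -0.2, 7.5]
finger_gap: 0.152
gripper_force: 40.0
```

Call:
arm_command([
  {"x": 0,"y": 0,"z": -0.4,"twist": 0,"grip": 1},
  {"x": 0,"y": 0,"z": -0.8,"twist": 0,"grip": 1},
  {"x": 0,"y": 0,"z": -0.8,"twist": 0,"grip": 1},
  {"x": 0,"y": 0,"z": -0.8,"twist": 0,"grip": 1},
  {"x": 0,"y": 0,"z": -0.8,"twist": 0,"grip": 1},
  {"x": 0,"y": 0,"z": -0.8,"twist": 0,"grip": 1},
  {"x": 0,"y": 0,"z": -0.8,"twist": 0,"grip": 1},
  {"x": 0,"y": 0,"z": -0.8,"twist": 0,"grip": 1},
])

```text
time_s: 13.2
tool_pos: [0.5236, -0.0263, 0.1376]
ee_rot: [3.141, 0.0, -0.036]
ft_force: [-2.0, -1.1, 5.5]
finger_gap: 0.151
gripper_force: 40.0
```

```bash
python3 - <<'E'
from h import *
s=st(); t=np.load("fit.npz")["t"]
p=s["tool_pos"];print(pl([0,0,-t[2]],p-[t[0],t[1],0])[0])
b=[p[0],p[1],s["ee_rot"][2],p[2]-.111]
out=[]
for n in("side","wrist"):
    im=eyes.grab_frame(n); cv2.imwrite(f"pics/{n}4.png",im); out.append(im)
f=lambda i,x,y,w,h:cv2.resize(i[y:y+h,x:x+w],(400,300),interpolation=cv2.INTER_CUBIC)
cv2.imwrite("pics/o4.png",np.hstack([f(out[0],270,190,160,120),f(out[1],140,120,320,240)]))
E
```

```text
13.2 [ 0.5236 -0.0263  0.1376] [ 3.141  0.    -0.036] F [-2.   -1.12  5.48] T [0.07 0.85 0.05] 0.151 40.00092923641205
[-0.07018202  0.08368339  0.13755073]
```

View pics/o4.png

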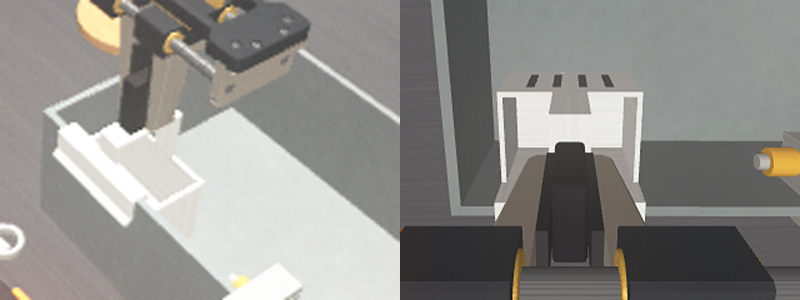

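Hooked over the rim, pin well to the right. Unload the downward press, then slide.

Call:
arm_command([
  {"x": 0,"y": 0,"z": -1,"twist": 0,"grip": 1},
  {"x": 0,"y": 0,"z": -2.2,"twist": 0,"grip": 1},
  {"x": 0,"y": 0,"z": -2.2,"twist": 0,"grip": 1},
  {"x": 0,"y": 1,"z": -2.2,"twist": 0,"grip": 1},
  {"x": 0,"y": 3,"z": -2.2,"twist": 0,"grip": 1},
  {"x": 0,"y": 6,"z": -2.2,"twist": 0,"grip": 1},
  {"x": 0,"y": 9,"z": -2.2,"twist": 0,"grip": 1},
  {"x": 0,"y": 12,"z": -2.2,"twist": 0,"grip": 1},
])

```text
time_s: 14.1
tool_pos: [0.5232, -0.0386, 0.1395]
ee_rot: [3.141, -0.0, -0.037]
ft_force: [-0.3, -0.1, -2.0]
finger_gap: 0.15
gripper_force: 40.0
```

```bash
python3 - <<'E'
from h import *
s=st(); t=np.load("fit.npz")["t"]
print(pl([0,0,-t[2]],s["tool_pos"]-[t[0],t[1],0])[0])
E
```

```text
14.1 [ 0.5232 -0.0386  0.1395] [ 3.141 -0.    -0.037] F [-0.3  -0.07 -1.95] T [-0.01  0.03 -0.03] 0.15 39.99524116516113
[-0.07015424  0.07133663  0.13953072]
```

Call:
arm_command([
  {"x": 0,"y": 0,"z": 0.5,"twist": 0,"grip": 1},
  {"x": 0,"y": 0,"z": 1,"twist": 0,"grip": 1},
  {"x": 0,"y": 0,"z": 1.5,"twist": 0,"grip": 1},
  {"x": 0,"y": 0,"z": 1.7,"twist": 0,"grip": 1},
  {"x": 0,"y": 0,"z": 1.7,"twist": 0,"grip": 1},
  {"x": 0,"y": 0,"z": 1.7,"twist": 0,"grip": 1},
  {"x": 0,"y": 0,"z": 1.7,"twist": 0,"grip": 1},
  {"x": 0,"y": 0,"z": 1.7,"twist": 0,"grip": 1},
])

```text
time_s: 14.9
tool_pos: [0.5232, -0.0382, 0.1379]
ee_rot: [3.142, -0.0, -0.036]
ft_force: [-0.4, 0.5, -2.8]
finger_gap: 0.15
gripper_force: 40.0
```

Call:
arm_command([
  {"x": 0,"y": 0,"z": 0.3,"twist": 0,"grip": 1},
  {"x": 0,"y": 0,"z": 0.6,"twist": 0,"grip": 1},
  {"x": 0,"y": 0,"z": 0.9,"twist": 0,"grip": 1},
  {"x": 0,"y": 0,"z": 0.9,"twist": 0,"grip": 1},
  {"x": 0,"y": 0,"z": 0.9,"twist": 0,"grip": 1},
  {"x": 0,"y": 0,"z": 0.9,"twist": 0,"grip": 1},
  {"x": 0,"y": 0,"z": 0.9,"twist": 0,"grip": 1},
  {"x": 0,"y": 0,"z": 0.9,"twist": 0,"grip": 1},
])

```text
time_s: 15.7
tool_pos: [0.5235, -0.0382, 0.1376]
ee_rot: [3.141, -0.0, -0.036]
ft_force: [-1.6, -0.2, 4.9]
finger_gap: 0.147
gripper_force: 40.0
```

Call:
arm_command([
  {"x": 0,"y": 0,"z": -0.4,"twist": 0,"grip": 1},
  {"x": 0,"y": 2,"z": -0.4,"twist": 0,"grip": 1},
  {"x": 0,"y": 6,"z": -0.4,"twist": 0,"grip": 1},
  {"x": 0,"y": 11,"z": -0.4,"twist": 0,"grip": 1},
  {"x": 0,"y": 16,"z": -0.4,"twist": 0,"grip": 1},
  {"x": 0,"y": 21,"z": -0.4,"twist": 0,"grip": 1},
  {"x": 0,"y": 26,"z": -0.4,"twist": 0,"grip": 1},
  {"x": 0,"y": 30,"z": -0.4,"twist": 0,"grip": 1},
])

```text
time_s: 16.5
tool_pos: [0.5224, -0.0683, 0.1376]
ee_rot: [-3.141, -0.0, -0.037]
ft_force: [0.5, 5.0, 5.2]
finger_gap: 0.15
gripper_force: 40.0
```

```bash
python3 - <<'E'
from h import *
s=st(); t=np.load("fit.npz")["t"]
print(pl([0,0,-t[2]],s["tool_pos"]-[t[0],t[1],0])[0])
E
```

```text
16.5 [ 0.5224 -0.0683  0.1376] [-3.141 -0.    -0.037] F [0.48 4.97 5.16] T [ 1.39  0.19 -0.17] 0.15 40.00769555568695
[-0.06996821  0.04162574  0.13758618]
```

Call:
arm_command([
  {"x": 0,"y": 0,"z": -0.3,"twist": 0,"grip": 1},
  {"x": 0,"y": 2,"z": -0.5,"twist": 0,"grip": 1},
  {"x": 0,"y": 5,"z": -0.5,"twist": 0,"grip": 1},
  {"x": 0,"y": 8,"z": -0.5,"twist": 0,"grip": 1},
  {"x": 0,"y": 11,"z": -0.5,"twist": 0,"grip": 1},
  {"x": 0,"y": 14,"z": -0.5,"twist": 0,"grip": 1},
  {"x": 0,"y": 17,"z": -0.5,"twist": 0,"grip": 1},
  {"x": 0,"y": 20,"z": -0.5,"twist": 0,"grip": 1},
])

```text
time_s: 17.3
tool_pos: [0.5212, -0.0888, 0.1376]
ee_rot: [3.141, 0.001, -0.036]
ft_force: [-0.1, 1.8, -0.0]
finger_gap: 0.15
gripper_force: 40.0
```

```bash
python3 - <<'E'
from h import *
s=st(); t=np.load("fit.npz")["t"]
print(pl([0,0,-t[2]],s["tool_pos"]-[t[0],t[1],0])[0])
cv2.imwrite("pics/w5.png",eyes.grab_frame("wrist")[170:330,180:420].repeat(3,0).repeat(3,1))
E
```

```text
17.3 [ 0.5212 -0.0888  0.1376] [ 3.141e+00  1.000e-03 -3.600e-02] F [-0.1   1.75 -0.01] T [ 0.54  0.11 -0.03] 0.15 40.000401735305786
[-0.07046772  0.0210956   0.13764985]
```

View pics/w5.png

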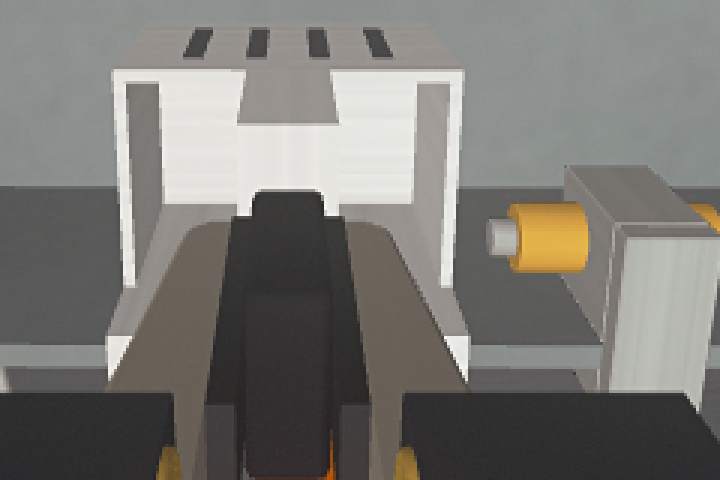

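Pin tip (487,237) is ~10 mm from the basket's right side (458). Lip seated, Fz≈0, sliding friction ≈1.8 N. Approach in small steps.

Call:
arm_command([
  {"x": 0,"y": 1,"z": 0,"twist": 0,"grip": 1},
  {"x": 0,"y": 2.5,"z": 0,"twist": 0,"grip": 1},
  {"x": 0,"y": 4,"z": 0,"twist": 0,"grip": 1},
  {"x": 0,"y": 5.5,"z": 0,"twist": 0,"grip": 1},
  {"x": 0,"y": 7,"z": 0,"twist": 0,"grip": 1},
  {"x": 0,"y": 8.5,"z": 0,"twist": 0,"grip": 1},
  {"x": 0,"y": 9.5,"z": 0,"twist": 0,"grip": 1},
  {"x": 0,"y": 10,"z": 0,"twist": 0,"grip": 1},
])

```text
time_s: 18.15
tool_pos: [0.5209, -0.0983, 0.1378]
ee_rot: [3.142, 0.0, -0.036]
ft_force: [-0.5, 0.6, -3.1]
finger_gap: 0.146
gripper_force: 40.0
```

Call:
arm_command([
  {"x": 0,"y": 0.5,"z": 0,"twist": 0,"grip": 1},
  {"x": 0,"y": 1,"z": 0,"twist": 0,"grip": 1},
  {"x": 0,"y": 1.5,"z": 0,"twist": 0,"grip": 1},
  {"x": 0,"y": 2,"z": 0,"twist": 0,"grip": 1},
  {"x": 0,"y": 2.5,"z": 0,"twist": 0,"grip": 1},
  {"x": 0,"y": 3,"z": 0,"twist": 0,"grip": 1},
  {"x": 0,"y": 3,"z": 0,"twist": 0,"grip": 1},
  {"x": 0,"y": 3,"z": 0,"twist": 0,"grip": 1},
])

```text
time_s: 18.95
tool_pos: [0.5209, -0.1012, 0.1379]
ee_rot: [-3.142, 0.0, -0.036]
ft_force: [-0.6, 1.2, -2.9]
finger_gap: 0.15
gripper_force: 40.0
```

Call:
arm_command([
  {"x": 0,"y": 0,"z": 0.2,"twist": 0,"grip": 1},
  {"x": 0,"y": 0,"z": 0.4,"twist": 0,"grip": 1},
  {"x": 0,"y": 0.3,"z": 0.5,"twist": 0,"grip": 1},
  {"x": 0,"y": 0.6,"z": 0.5,"twist": 0,"grip": 1},
  {"x": 0,"y": 0.9,"z": 0.5,"twist": 0,"grip": 1},
  {"x": 0,"y": 1,"z": 0.5,"twist": 0,"grip": 1},
  {"x": 0,"y": 1,"z": 0.5,"twist": 0,"grip": 1},
  {"x": 0,"y": 1,"z": 0.5,"twist": 0,"grip": 1},
])

```text
time_s: 19.75
tool_pos: [0.5211, -0.1016, 0.1376]
ee_rot: [-3.141, -0.0, -0.036]
ft_force: [-0.8, 4.6, 2.2]
finger_gap: 0.146
gripper_force: 40.0
```

Call:
arm_command([
  {"x": 0,"y": 0.4,"z": 0,"twist": 0,"grip": 1},
  {"x": 0,"y": 0.8,"z": 0,"twist": 0,"grip": 1},
  {"x": 0,"y": 1.2,"z": 0,"twist": 0,"grip": 1},
  {"x": 0,"y": 1.6,"z": 0,"twist": 0,"grip": 1},
  {"x": 0,"y": 2,"z": 0,"twist": 0,"grip": 1},
  {"x": 0,"y": 2,"z": 0,"twist": 0,"grip": 1},
  {"x": 0,"y": 2,"z": 0,"twist": 0,"grip": 1},
  {"x": 0,"y": 2,"z": 0,"twist": 0,"grip": 1},
])

```text
time_s: 20.55
tool_pos: [0.5212, -0.1038, 0.1376]
ee_rot: [-3.141, -0.001, -0.036]
ft_force: [0.1, 4.9, 5.1]
finger_gap: 0.152
gripper_force: 40.0
```

Call:
arm_command([
  {"x": 0,"y": 0,"z": -0.3,"twist": 0,"grip": 1},
  {"x": 0,"y": 0.3,"z": -0.3,"twist": 0,"grip": 1},
  {"x": 0,"y": 0.6,"z": -0.3,"twist": 0,"grip": 1},
  {"x": 0,"y": 0.9,"z": -0.3,"twist": 0,"grip": 1},
  {"x": 0,"y": 1.2,"z": -0.3,"twist": 0,"grip": 1},
  {"x": 0,"y": 1.5,"z": -0.3,"twist": 0,"grip": 1},
  {"x": 0,"y": 1.5,"z": -0.3,"twist": 0,"grip": 1},
  {"x": 0,"y": 1.5,"z": -0.3,"twist": 0,"grip": 1},
])

```text
time_s: 21.35
tool_pos: [0.5211, -0.1043, 0.1377]
ee_rot: [-3.14, -0.0, -0.036]
ft_force: [0.6, 6.9, 2.0]
finger_gap: 0.147
gripper_force: 40.0
```

Call:
arm_command([
  {"x": 0,"y": 0.3,"z": 0,"twist": 0,"grip": 1},
  {"x": 0,"y": 0.6,"z": 0,"twist": 0,"grip": 1},
  {"x": 0,"y": 0.9,"z": 0,"twist": 0,"grip": 1},
  {"x": 0,"y": 1.2,"z": 0,"twist": 0,"grip": 1},
  {"x": 0,"y": 1.5,"z": 0,"twist": 0,"grip": 1},
  {"x": 0,"y": 1.5,"z": 0,"twist": 0,"grip": 1},
  {"x": 0,"y": 1.5,"z": 0,"twist": 0,"grip": 1},
  {"x": 0,"y": 1.5,"z": 0,"twist": 0,"grip": 1},
])

```text
time_s: 22.15
tool_pos: [0.5211, -0.1044, 0.1378]
ee_rot: [-3.138, -0.0, -0.035]
ft_force: [0.3, 10.2, 3.4]
finger_gap: 0.151
gripper_force: 40.0
```

Basket now bears on the sleeve (y stalls at −0.1044 and the force rises). Holding at about 8 N net.

Call:
arm_command([
  {"x": 0,"y": 0,"z": -0.2,"twist": 0,"grip": 1},
  {"x": 0,"y": 0,"z": -0.2,"twist": 0,"grip": 1},
  {"x": 0,"y": 0,"z": -0.2,"twist": 0,"grip": 1},
  {"x": 0,"y": 0,"z": -0.2,"twist": 0,"grip": 1},
  {"x": 0,"y": 0,"z": -0.2,"twist": 0,"grip": 1},
  {"x": 0,"y": 0,"z": -0.2,"twist": 0,"grip": 1},
  {"x": 0,"y": 0,"z": -0.2,"twist": 0,"grip": 1},
  {"x": 0,"y": 0,"z": -0.2,"twist": 0,"grip": 1},
])

```text
time_s: 22.95
tool_pos: [0.5211, -0.1045, 0.1378]
ee_rot: [-3.138, -0.0, -0.035]
ft_force: [1.1, 10.0, 1.9]
finger_gap: 0.15
gripper_force: 40.0
```

Call:
arm_command([
  {"x": 0,"y": 0,"z": 0,"twist": 0,"grip": 1},
  {"x": 0,"y": 0,"z": 0,"twist": 0,"grip": 1},
  {"x": 0,"y": 0,"z": 0,"twist": 0,"grip": 1},
  {"x": 0,"y": 0,"z": 0,"twist": 0,"grip": 1},
  {"x": 0,"y": 0,"z": 0,"twist": 0,"grip": 1},
  {"x": 0,"y": 0,"z": 0,"twist": 0,"grip": 1},
  {"x": 0,"y": 0,"z": 0,"twist": 0,"grip": 1},
  {"x": 0,"y": 0,"z": 0,"twist": 0,"grip": 1},
])

```text
time_s: 23.75
tool_pos: [0.5211, -0.1045, 0.1378]
ee_rot: [-3.138, -0.0, -0.035]
ft_force: [1.3, 9.1, 2.3]
finger_gap: 0.148
gripper_force: 40.0
```

```bash
python3 - <<'E'
from h import *
s=st()
cv2.imwrite("pics/w6.png",eyes.grab_frame("wrist")[170:330,180:420].repeat(3,0).repeat(3,1))
st()
E
```

```text
23.75 [ 0.5211 -0.1045  0.1378] [-3.138 -0.    -0.035] F [1.34 9.15 2.31] T [ 2.69  0.01 -0.17] 0.148 40.012056827545166
23.8 [ 0.5211 -0.1045  0.1378] [-3.138 -0.    -0.035] F [0.55 9.78 2.05] T [ 2.62  0.01 -0.17] 0.154 40.012006759643555
```

View pics/w6.png

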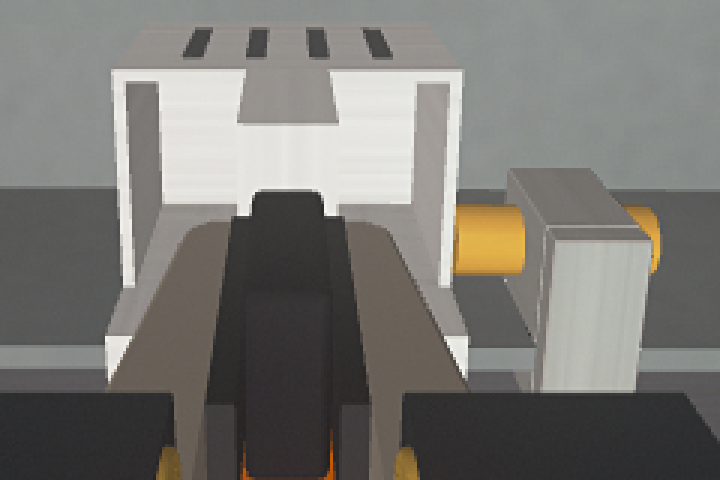

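Pin is gone and the sleeve end touches the basket side at (456,240). Ease the push, then release.

Call:
arm_command([
  {"x": 0,"y": -0.5,"z": 0,"twist": 0,"grip": 1},
  {"x": 0,"y": -1,"z": 0,"twist": 0,"grip": 1},
  {"x": 0,"y": -1.5,"z": 0,"twist": 0,"grip": 1},
  {"x": 0,"y": -1.8,"z": 0,"twist": 0,"grip": 1},
  {"x": 0,"y": -1.8,"z": 0,"twist": 0,"grip": 1},
  {"x": 0,"y": -1.8,"z": 0,"twist": 0,"grip": 1},
  {"x": 0,"y": -1.8,"z": 0,"twist": 0,"grip": 1},
  {"x": 0,"y": -1.8,"z": 0,"twist": 0,"grip": 1},
])

```text
time_s: 24.6
tool_pos: [0.521, -0.1043, 0.1377]
ee_rot: [-3.14, -0.0, -0.036]
ft_force: [-0.2, 6.6, 0.5]
finger_gap: 0.152
gripper_force: 40.0
```

Call:
arm_command([
  {"x": 0,"y": -0.5,"z": 0,"twist": 0,"grip": 1},
  {"x": 0,"y": -1,"z": 0,"twist": 0,"grip": 1},
  {"x": 0,"y": -1.2,"z": 0,"twist": 0,"grip": 1},
  {"x": 0,"y": -1.2,"z": 0,"twist": 0,"grip": 1},
  {"x": 0,"y": -1.2,"z": 0,"twist": 0,"grip": 1},
  {"x": 0,"y": -1.2,"z": 0,"twist": 0,"grip": 1},
  {"x": 0,"y": -1.2,"z": 0,"twist": 0,"grip": 1},
  {"x": 0,"y": -1.2,"z": 0,"twist": 0,"grip": 1},
], newtons=15)

```text
time_s: 25.4
tool_pos: [0.5209, -0.1042, 0.1377]
ee_rot: [3.142, -0.0, -0.036]
ft_force: [1.4, 3.7, -1.8]
finger_gap: 0.149
gripper_force: 15.0
```

```bash
python3 -c "
from h import *
st()"
```

```text
25.4 [ 0.5209 -0.1042  0.1377] [ 3.142 -0.    -0.036] F [ 1.37  3.74 -1.82] T [ 1.25 -0.53  0.03] 0.149 15.001139044761658
```

Level again, with ~3 N still toward the sleeve. Release.

Call:
arm_command([
  {"x": 0,"y": 0,"z": 0,"twist": 0,"grip": 0.8},
  {"x": 0,"y": 0,"z": 0,"twist": 0,"grip": 0.7},
  {"x": 0,"y": 0,"z": 0,"twist": 0,"grip": 0.6},
  {"x": 0,"y": 0,"z": 0,"twist": 0,"grip": 0.5},
  {"x": 0,"y": 0,"z": 0,"twist": 0,"grip": 0.5},
  {"x": 0,"y": 0,"z": 0,"twist": 0,"grip": 0.5},
  {"x": 0,"y": 0,"z": 0,"twist": 0,"grip": 0.5},
  {"x": 0,"y": 0,"z": 0,"twist": 0,"grip": 0.5},
])

```text
time_s: 26.2
tool_pos: [0.5208, -0.1042, 0.1379]
ee_rot: [3.142, 0.0, -0.036]
ft_force: [-0.3, 0.2, 0.3]
finger_gap: 0.498
gripper_force: 0.0
```

Call:
arm_command([
  {"x": 0,"y": 0,"z": -3,"twist": 0,"grip": 0.5},
  {"x": 0,"y": 0,"z": -10,"twist": 0,"grip": 0.5},
  {"x": 0,"y": 0,"z": -25,"twist": 0,"grip": 0.5},
  {"x": 0,"y": 0,"z": -45,"twist": 0,"grip": 0.5},
  {"x": 0,"y": 0,"z": -70,"twist": 0,"grip": 0.5},
  {"x": 0,"y": 0,"z": -95,"twist": 0,"grip": 0.5},
  {"x": 0,"y": 0,"z": -110,"twist": 0,"grip": 0.5},
  {"x": 0,"y": 0,"z": -110,"twist": 0,"grip": 0.5},
])

```text
time_s: 27.0
tool_pos: [0.5224, -0.1043, 0.2507]
ee_rot: [3.14, -0.005, -0.036]
ft_force: [0.7, -0.5, -0.2]
finger_gap: 0.503
gripper_force: 0.0
```

```bash
python3 - <<'E'
from h import *
s=st()
a=eyes.grab_frame("wrist");b=eyes.grab_frame("side")
f=lambda i,x,y,w,h:cv2.resize(i[y:y+h,x:x+w],(400,300),interpolation=cv2.INTER_CUBIC)
cv2.imwrite("pics/f.png",np.hstack([f(a,160,150,240,180),f(b,300,200,200,150)]))
E
```

```text
27.0 [ 0.5224 -0.1043  0.2507] [ 3.14  -0.005 -0.036] F [ 0.7  -0.54 -0.21] T [0.04 0.03 0.  ] 0.503 0.0
```

View pics/f.png

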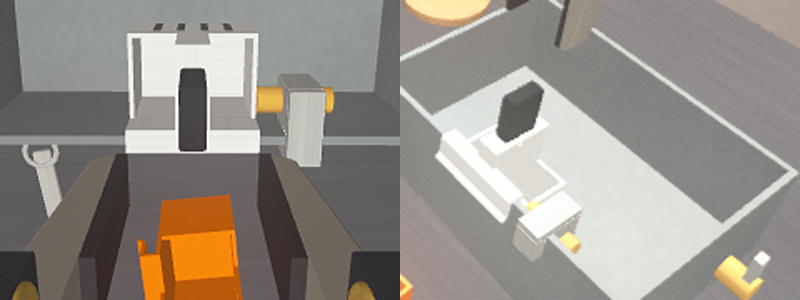

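The basket hangs on the rim with its side against the sleeve (wrist crop, about (257,100)), and no pin shows. The gripper is clear, so I hand in.

```bash
python3 -c "
from workcell import close_job
print(close_job())"
```

```text
the job is handed in; nothing more can be done
None
```

The job is handed in at about 27 s: the basket hangs on the near rim against the sleeve with the pin in, after more than 1 s of pushing at a measured 9–10 N (about 8 N net of rim friction, by my estimate); one slip is that about the first 12 mm of the slide, and possibly a few mm more just before the pin, was probably made with the lip 1–2 mm or less off the rim, before I lowered it back on.

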